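# Wedge a valve block off its rails and hold it

### The job

On the blue training panel, take the orange wedge by its black grip and, keeping it flat on the panel, push its thin end between the two dark rails under the aluminium valve block until the block has risen clear of the rails by about 5 mm; never raise it more than a centimetre, or it jams on its pins. Finish holding: keep the grip of the wedge in the gripper, with the block resting on the wedge alone, so that a colleague can change the seals. Do not touch the block with the gripper, and leave the other things on the panel where they are.

Things in the scene. Friction and masses are not known exactly. Their poses are not given: they have to be found in the camera images.
- wedge: Loose orange plastic wedge, 130 g, flat on the panel; origin on its underside, x towards the thin end, z up. Ramp 36 mm wide, 85 mm long: 6 mm high at the thin end (x = +55 mm), rising evenly 3 mm per 10 mm to 31.5 mm (x = -30 mm). Behind it a black upright grip block, 24 mm wide (y), 36 mm long (x = -29 to -65 mm), 64 mm high from the underside.
- wedge_grip (a point): Point in the middle of the wedge's black grip (24 mm wide), 40 mm above the wedge's underside; 102 mm behind the thin end. Axes as the wedge.
- wedge_tip (a point): Middle of the lower edge of the wedge's thin end, on the underside. Axes as the wedge.
- rails: Two fixed dark steel rails on the panel along this frame's x, each 90 x 20 mm, 16 mm high; between them a tunnel 64 mm wide, open at both ends, its floor the bare panel. A pin stands up from each rail through the block, to 78 mm above the panel. Origin midway between them, on the panel's upper face, below the block's middle; z up, x the direction to push the wedge.
- mouth (a point): Point on the panel, midway between the rails, straight below the block's front lower edge (40 mm before the rails' origin, where the wedge is to enter); axes as the rails. Three small brass ports mark this face of the block (6 mm studs, only for looks), three blue ones the far face.
- block_top (a point): Middle of the top of the aluminium valve block: 80 mm long (rails' x), 104 mm wide, 34 mm high, about 0.5 kg. It lies across both rails, underside 16 mm above the panel, and only slides straight up its pins. With the wedge flat, its ramp meets the block's front edge when the thin end is 33 mm past the mouth point; each further 10 mm lifts it 3 mm.
- valve_block (a joint): Height of the valve block above its seat on the rails, m: 0 = resting on the rails, grows as it rises (stop at 0.030).
- panel: Fixed blue perforated training panel, 500 x 920 mm, 12 mm thick, flat on the table; its holes are only shallow marks. Origin under its centre; its upper face is 12 mm above the table.
- shim: Bystander: plain steel shim block 60 x 30 x 20 mm on the panel; origin under its centre.
- jar: Bystander: closed jar, 56 mm across, 70 mm high, blue cap; origin under its centre.
- tee: Bystander: blue and black tee fitting, 50 x 38 x 20 mm; origin on its underside.
- silencer: Bystander: small brass silencer standing upright, 22 mm across, 40 mm high; origin under its centre.
- gauge: Bystander: black round pressure gauge lying face up, 52 mm across, 24 mm high; origin under its centre.
- driver: Bystander: screwdriver with a red handle, 170 mm long, lying on the panel; origin on its underside.
There are look-alikes about, which are no part of the job. Of the things that look like the wedge, the smaller one is meant.

How it is judged:
By the outcome, as a careful person would: the job done as asked, in the order asked, and still so for the second after the job is handed in, while the arm keeps its last pose, push and grip.
It also fails if it takes over 45 s, if anything falls off the work surface, if the arm or the gripper's body presses on something with over 40 N, if the wrist force passes 120 N, or if a joint passes its speed limit or range.

### The arm

A 6-joint arm with a two-finger parallel gripper is mounted at the origin on the work surface. World frame = base frame: x ahead of the robot, y to its left, z up, the work surface at z = 0. Lengths are in m, angles in rad, forces in N, time in s.
With the tool pointing down it reaches from about 0.25 to 0.775 m from the base axis. Payload 4 kg.
Tool frame: the origin (TCP) lies at the very end of the fingers, on their centre line; the grasp point (between the pads) lies 19 mm behind it; y points along the fingers, x is the direction in which the jaws open and shut, and the axes are right-handed (so a half turn about y gives the same grasp; the last joint's range is limited). The gripper opens to 94 mm and grips with 3 to 60 N. Pads are 16 mm wide; open, the fingers measure 119 mm over their backs; the gripper's body (75 mm by 177 mm) begins 78 mm behind the grasp point.
Start: joints at [1.007, 0.087, 1.371, -0, 1.684, -0.103], TCP at [0.245, 0.493, 0.206] pointing down, gripper open.
Joint ranges: [-3.1, 3.1], [-0.76, 2.03], [0.27, 2.55], [-1.08, 4.22], [0.17, 2.65], [-2.57, 2.57]. Speed limits (rad/s): [2.79, 2.79, 3.14, 3.14, 3.14, 3.14].

### API

Orientations are given as [roll, pitch, yaw] about the fixed x, y, z axes, in that order (R = Rz(yaw) Ry(pitch) Rx(roll)).
In Python, from bench import robot gives the robot as it stands.
- The arm moves only by the shell command python3 -m handwheel 'ROWS' [OPENING]. ROWS is JSON, a list of rows, each an object with "delta_pos": the shift along the tool's x, y, z in mm, a list of three; "yaw": the turn about the tool's y in rad. A call has 1 to 12 rows; each row is the pose to reach, as a shift and turn from the pose commanded when the call began, along the tool's axes at that moment; what a row does not reach only later rows make up. A row lasts 1/10 s, in which the tool goes at most 50 mm and 8.59 degrees, less where a joint would pass 70% of its speed; a pose out of reach is approached as far as the arm can. A call with a gripper value outside its range is refused whole. OPENING is the closure in counts, from 0 (fully open) to 255 (shut), set as the call begins (- or left out, the last holds). The fingers move at their own pace and stop on an object; the grip force is fixed at half the most. Time passes only in rows, so rows that repeat a pose let the fingers close. It gives the time, the measured TCP pose, the force and the opening at its end, in the units of the state.
- robot.get_obs(): the state, without advancing time (a new reading comes with each control period).
- robot.snapshot(name): name is "side" or "top"; returns a dict with "image" (480x640x3 uint8, red, green, blue), "fx", "fy", "cx", "cy" (pixels), "rvec" (rotation vector, rad) and "tvec" (3), from world to camera coordinates, as OpenCV has them. Camera axes: x right, y down, z forward; pixel columns grow to the right and rows downward; lengths in m; the calibration is good to about 2 mm. A picture is of the moment at which its call begins. There is no depth.
- robot.close_job(): hands the job in, once; it reports no verdict.
The state is a dict: "time": time; "joint_positions": joint angles; "qvel": joint speeds; "joint_torque": joint torques, N m; "tool_pos": TCP position; "ee_rot": TCP orientation; "wrist_force": force on the tool from outside, world axes, zero at the start; "wrist_torque": the same for the moment, N m; "width": finger opening in m.
Only numpy, scipy, OpenCV 4.12 (cv2) and the standard library are available. Lean on these libraries where they do the work, as an engineer would, in place of code of your own. Each camera call takes 0.05 s, during which the arm holds its last target.

## Working session

There is one attempt and no reset: what is moved stays moved. The work goes in short steps, Python scripts to look and compute and a shell command to move; the robot and the scene stay as the last step left them, time stands still between calls to the robot, and variables do not carry over. Pictures are saved under pics/ and viewed, and the job is handed in when it is done.

```bash
ls; mkdir -p pics; python3 - <<'E'
from bench import robot
import cv2
o=robot.get_obs(); print({k:o[k] for k in ['time','tool_pos','ee_rot','wrist_force','width']})
for n in ['side','top']:
    s=robot.snapshot(n); cv2.imwrite(f'pics/{n}0.png',s['image'][:,:,::-1]); print(n,s['fx'],s['cx'],s['rvec'],s['tvec'])
E
```

```text
pics
{'time': 0.0, 'tool_pos': array([0.24426799, 0.49215843, 0.20430015]), 'ee_rot': array([-1.57060635,  0.00223036,  1.10997988]), 'wrist_force': array([ 0.37940208, -0.25835249, -0.26001801]), 'width': 0.09390340250049115}
side 535.1846157574596 322.3436594143576 [ 2.14376462 -0.62755262  0.30822483] [-0.43459457  0.18339077  0.98666224]
top 486.5051817845527 317.4567857481208 [ 2.18981868 -2.20299501  0.07637306] [-0.04095524  0.49482901  1.20584346]
```

View pics/side0.png

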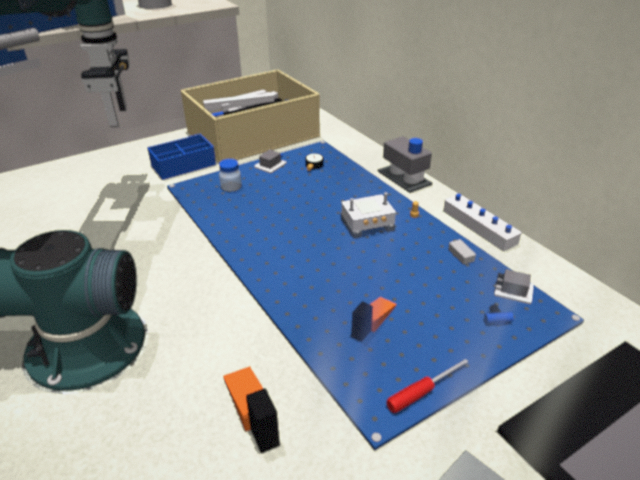

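View pics/top0.png

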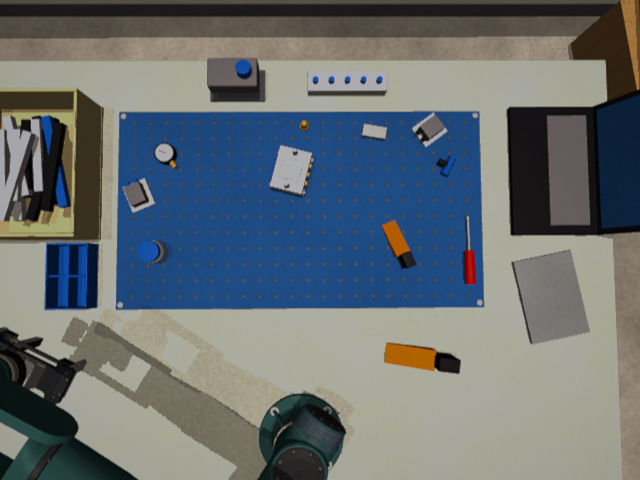

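```bash
cat > h.py <<'E'
import numpy as np,cv2
from bench import robot
def cam(s):
    R,_=cv2.Rodrigues(np.array(s['rvec'],float)); K=np.array([[s['fx'],0,s['cx']],[0,s['fy'],s['cy']],[0,0,1]]); t=np.array(s['tvec'],float)
    return K,R,t
def ray(s,uv):
    K,R,t=cam(s); d=R.T@np.linalg.inv(K)@np.array([uv[0],uv[1],1.]); return -R.T@t,d
def plane(s,uv,z):
    c,d=ray(s,uv); return c+d*(z-c[2])/d[2]
def tri(s1,a,s2,b):
    c1,d1=ray(s1,a);c2,d2=ray(s2,b); A=np.stack([d1,-d2],1); k=np.linalg.lstsq(A,c2-c1,rcond=None)[0]
    p,q=c1+k[0]*d1,c2+k[1]*d2; return (p+q)/2,np.linalg.norm(p-q)
def proj(s,P):
    K,R,t=cam(s); p=K@(R@np.array(P,float)+t); return p[:2]/p[2]
def crop(s,x,y,w,h,k,name):
    im=np.ascontiguousarray(s['image'][y:y+h,x:x+w,::-1]); cv2.imwrite('pics/'+name,cv2.resize(im,None,fx=k,fy=k,interpolation=cv2.INTER_CUBIC))
E
python3 - <<'E'
from h import *
t=robot.snapshot('top');s=robot.snapshot('side')
crop(t,260,135,170,140,4,'t1.png'); crop(s,330,180,100,170,3,'s1.png')
import pickle; pickle.dump((t,s),open('snap0.pkl','wb'))
# masks
for n,im,roi in [('top',t,(370,210,60,65)),('side',s,(340,285,70,60))]:
    x,y,w,h=roi; sub=im['image'][y:y+h,x:x+w]; hsv=cv2.cvtColor(sub,cv2.COLOR_RGB2HSV)
    for nm,m in [('orange',cv2.inRange(hsv,(3,130,100),(22,255,255))),('black',cv2.inRange(sub,(0,0,0),(60,60,75)))]:
        cs,_=cv2.findContours(m,cv2.RETR_EXTERNAL,cv2.CHAIN_APPROX_NONE); c=max(cs,key=cv2.contourArea)
        print(n,nm,cv2.contourArea(c),cv2.minAreaRect(c),'box',(cv2.boxPoints(cv2.minAreaRect(c))+[x,y]).round(1).tolist(), (cv2.approxPolyDP(c,2,True)[:,0]+[x,y]).tolist())
E
```

```text
top orange 469.0 ((25.20000457763672, 27.900001525878906), (34.882659912109375, 14.758047103881836), 63.43495178222656) box [[380.8, 225.6], [394.0, 219.0], [409.6, 250.2], [396.4, 256.8]] [[391, 221], [382, 227], [397, 256], [409, 249], [397, 225]]
top black 186.0 ((36.08247375488281, 50.18556594848633), (14.824053764343262, 14.824053764343262), 66.03751373291016) box [[396.3, 256.4], [409.8, 250.4], [415.9, 263.9], [402.3, 270.0]] [[410, 251], [397, 257], [402, 268], [415, 264]]
side orange 296.0 ((40.27875900268555, 23.181413650512695), (17.967769622802734, 24.55281639099121), 41.18592834472656) box [[365.4, 311.5], [381.6, 293.0], [395.1, 304.9], [379.0, 323.3]] [[380, 298], [372, 304], [373, 318], [380, 317], [381, 321], [394, 304]]
side black 334.5 ((18.405406951904297, 35.56756591796875), (13.1519193649292, 36.49657440185547), 9.462321281433105) box [[348.9, 337.5], [354.9, 301.5], [367.9, 303.6], [361.9, 339.6]] [[364, 303], [353, 313], [352, 336], [358, 339], [362, 335], [362, 325], [365, 321], [363, 320], [367, 305]]
```

View pics/t1.png

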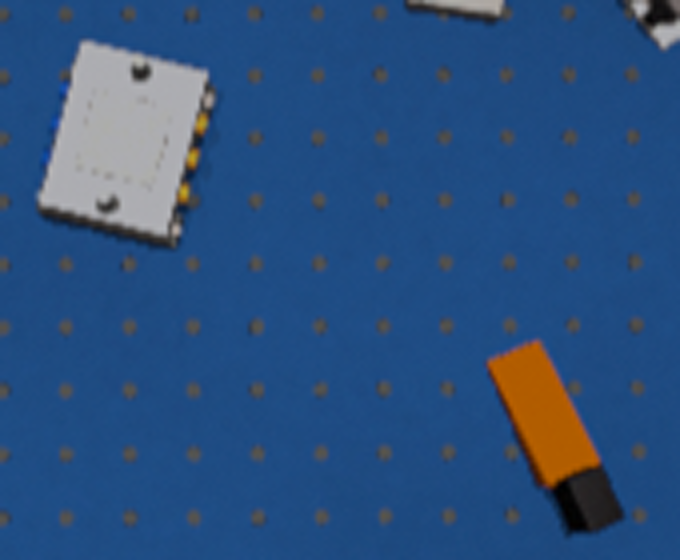

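View pics/s1.png

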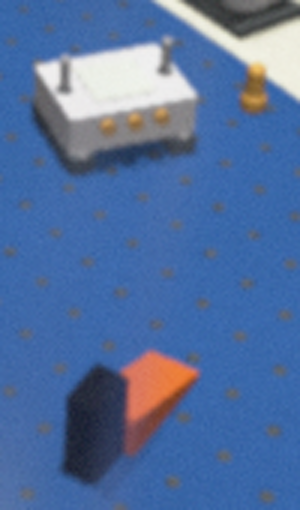

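```bash
python3 - <<'E'
from h import *
import pickle; t,s=pickle.load(open('snap0.pkl','rb'))
T=lambda x,y:((x+.5)/4-.5+260,(y+.5)/4-.5+135)
S=lambda x,y:((x+.5)/3-.5+330,(y+.5)/3-.5+180)
np.set_printoptions(precision=4,suppress=True)
B=[T(84,41),T(209,72),T(172,235),T(41,205)]
P=[plane(t,b,.062) for b in B]
for p in P: print('block',p,'side px crop',(proj(s,p)-[330,180])*3)
print([np.linalg.norm(P[i]-P[(i+1)%4]) for i in range(4)], sum(P)/4)
W=[T(490,358),T(540,342)]
for p in W: q=plane(t,p,.018); print('tip',q,(proj(s,q)-[330,180])*3)
print('tri tip', tri(t,W[0],s,S(153,350)),tri(t,W[1],s,S(198,373)))
print('tri tip', tri(t,W[0],s,S(198,373)),tri(t,W[1],s,S(153,350)))
G=[T(558,482),T(600,466),T(622,518),T(577,532)]
for g in G: q=plane(t,g,.076); print('grip',q,(proj(s,q)-[330,180])*3)
R=[T(543,487),T(556,484)]
print('panel corners',[plane(t,p,.012) for p in [(123,115),(475,116),(480,303),(120,305)]])
E
```

```text
block [0.7173 0.0449 0.062 ] side px crop [158.9905  42.2527]
block [ 0.6979 -0.0311  0.062 ] side px crop [199.932   93.4159]
block [ 0.598  -0.0081  0.062 ] side px crop [ 75.7352 119.1191]
block [0.6167 0.0712 0.062 ] side px crop [36.696 64.037]
[np.float64(0.07849747693170081), np.float64(0.1025053457854296), np.float64(0.08147796479197424), np.float64(0.10398188660927743)] [0.6575 0.0192 0.062 ]
tip [ 0.5259 -0.2064  0.018 ] [158.1611 349.5188]
tip [ 0.5358 -0.238   0.018 ] [200.0735 371.6227]
tri tip (array([ 0.5242, -0.2052,  0.0187]), np.float64(0.003986019525734909)) (array([ 0.535 , -0.2375,  0.0178]), np.float64(0.001999613031411335))
tri tip (array([ 0.5375, -0.2163, -0.0018]), np.float64(0.02387587191373894)) (array([ 0.5217, -0.2266,  0.0387]), np.float64(0.028714731378924063))
grip [ 0.4467 -0.2375  0.076 ] [ 91.8281 355.8836]
grip [ 0.4561 -0.2628  0.076 ] [129.344  374.3046]
grip [ 0.4251 -0.2753  0.076 ] [ 99.6531 406.6758]
grip [ 0.4169 -0.2484  0.076 ] [ 61.7106 384.8846]
panel corners [array([0.8084, 0.4485, 0.012 ]), array([ 0.803 , -0.4494,  0.012 ]), array([ 0.327 , -0.4498,  0.012 ]), array([0.3284, 0.4476, 0.012 ])]
```

```bash
python3 -m handwheel '[{"delta_pos":[-585,0,-505],"yaw":2.336},{"delta_pos":[-585,0,-505],"yaw":2.336},{"delta_pos":[-585,0,-505],"yaw":2.336},{"delta_pos":[-585,0,-505],"yaw":2.336},{"delta_pos":[-585,0,-505],"yaw":2.336},{"delta_pos":[-585,0,-505],"yaw":2.336},{"delta_pos":[-585,0,-505],"yaw":2.336},{"delta_pos":[-585,0,-505],"yaw":2.336},{"delta_pos":[-585,0,-505],"yaw":2.336},{"delta_pos":[-585,0,-505],"yaw":2.336},{"delta_pos":[-585,0,-505],"yaw":2.336},{"delta_pos":[-585,0,-505],"yaw":2.336}]' 0; cat >> h.py <<'E'
def togo(x,y,z,yaw):
    o=robot.get_obs(); p=np.array(o['tool_pos']); w=o['ee_rot'][2]
    d=np.array([x,y,z])-p; c,s=np.cos(w),np.sin(w)
    print('t',o['time'],'pos',p.round(4),'rot',np.round(o['ee_rot'],3),'F',np.round(o['wrist_force'],1),'w',round(o['width'],4))
    print('delta mm',np.round(1e3*np.array([d[0]*c+d[1]*s,-d[2],-d[0]*s+d[1]*c]),1),'yaw',-((yaw-w+np.pi)%(2*np.pi)-np.pi))
E
python3 -c "
from h import *
togo(.436,-.256,.15,-1.226)"
```

```text
time: 1.4
tool_pos: [0.3937, -0.0906, 0.2056]
ee_rot: [-1.57, -0.001, -0.697]
wrist_force: [0.5, 0.9, -0.1]
width: 0.0941
t 1.4 pos [ 0.3937 -0.0906  0.2056] rot [-1.57e+00 -1.00e-03 -6.97e-01] F [ 0.5  0.9 -0.1] w 0.0941
delta mm [138.6  55.6 -99.7] yaw 0.5292326748955372
```

```bash
python3 -m handwheel '[{"delta_pos":[139,56,-100],"yaw":0.53},{"delta_pos":[139,56,-100],"yaw":0.53},{"delta_pos":[139,56,-100],"yaw":0.53},{"delta_pos":[139,56,-100],"yaw":0.53},{"delta_pos":[139,56,-100],"yaw":0.53},{"delta_pos":[139,56,-100],"yaw":0.53},{"delta_pos":[139,56,-100],"yaw":0.53}]'
python3 - <<'E'
from h import *
togo(.436,-.256,.033,-1.226)
t=robot.snapshot('top');s=robot.snapshot('side')
crop(t,330,190,150,120,5,'t2.png'); crop(s,300,200,160,160,4,'s2.png')
E
```

```text
time: 2.1
tool_pos: [0.4374, -0.2532, 0.15]
ee_rot: [-1.57, -0.0, -1.218]
wrist_force: [0.5, 0.5, -0.4]
width: 0.0938
t 2.1 pos [ 0.4374 -0.2532  0.15  ] rot [-1.57  -0.    -1.218] F [ 0.5  0.5 -0.4] w 0.0938
delta mm [  2.1 117.   -2.3] yaw 0.0076242351206090575
```

View pics/t2.png

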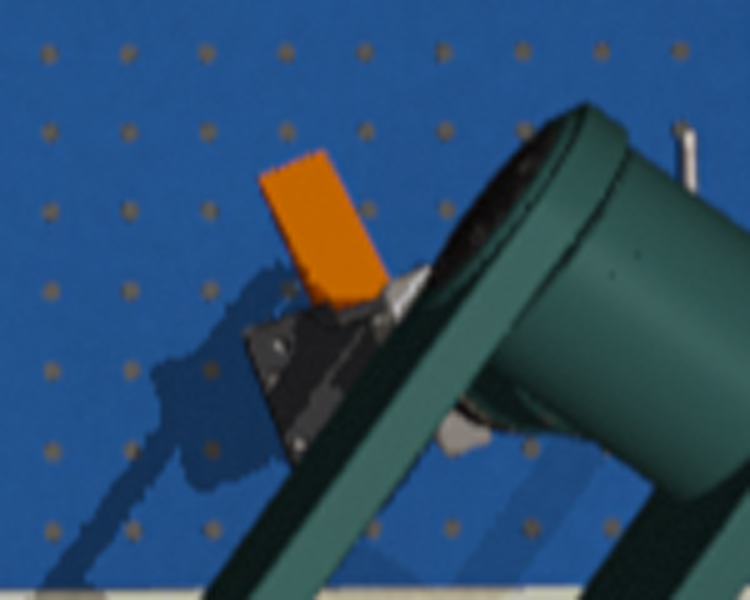

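View pics/s2.png

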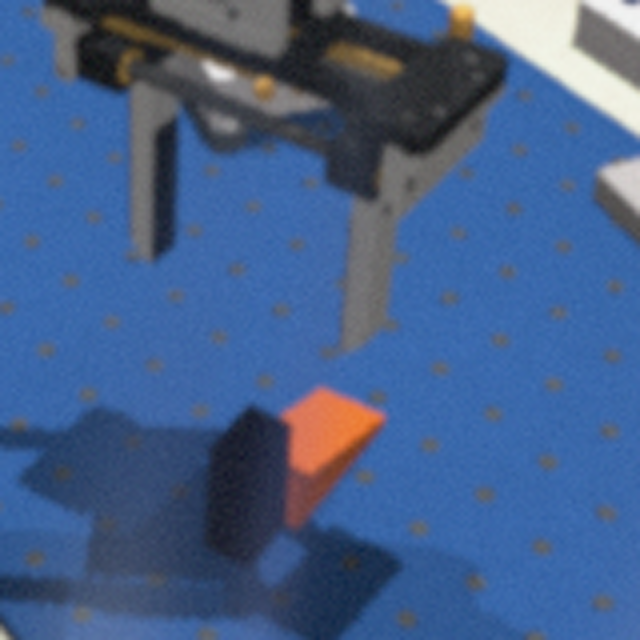

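```bash
python3 -m handwheel '[{"delta_pos":[2,40,-2],"yaw":0.007},{"delta_pos":[2,80,-2],"yaw":0.007},{"delta_pos":[2,100,-2],"yaw":0.007},{"delta_pos":[2,110,-2],"yaw":0.007},{"delta_pos":[2,117,-2],"yaw":0.007},{"delta_pos":[2,117,-2],"yaw":0.007}]'
python3 - <<'E'
from h import *
togo(.436,-.256,.033,-1.226)
s=robot.snapshot('side')
crop(s,300,220,160,140,4,'s3.png')
E
```

```text
time: 2.8
tool_pos: [0.4365, -0.2564, 0.0329]
ee_rot: [-1.57, -0.0, -1.226]
wrist_force: [-0.9, 0.2, -1.3]
width: 0.0938
t 2.8 pos [ 0.4365 -0.2564  0.0329] rot [-1.57  -0.    -1.226] F [-0.9  0.2 -1.3] w 0.0938
delta mm [-0.6 -0.1 -0.3] yaw -0.00019643577978900595
```

View pics/s3.png

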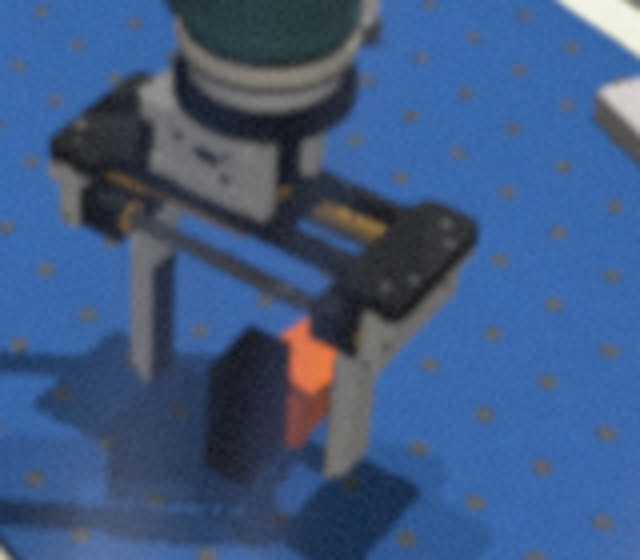

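```bash
python3 -m handwheel '[{"delta_pos":[0,0,0],"yaw":0},{"delta_pos":[0,0,0],"yaw":0},{"delta_pos":[0,0,0],"yaw":0},{"delta_pos":[0,0,0],"yaw":0},{"delta_pos":[0,0,0],"yaw":0},{"delta_pos":[0,0,0],"yaw":0},{"delta_pos":[0,0,0],"yaw":0},{"delta_pos":[0,0,0],"yaw":0},{"delta_pos":[0,0,0],"yaw":0},{"delta_pos":[0,0,0],"yaw":0}]' 255
python3 - <<'E'
from h import *
togo(.436,-.256,.033,-1.226)
s=robot.snapshot('side');t=robot.snapshot('top')
crop(s,300,220,160,140,4,'s4.png');crop(t,330,190,150,120,5,'t4.png')
E
```

```text
time: 3.85
tool_pos: [0.4361, -0.2568, 0.0324]
ee_rot: [-1.571, -0.0, -1.227]
wrist_force: [-0.4, -1.0, -1.2]
width: 0.0236
t 3.85 pos [ 0.4361 -0.2568  0.0324] rot [-1.571 -0.    -1.227] F [-0.4 -1.  -1.2] w 0.0236
delta mm [-0.8 -0.6  0.1] yaw -0.001012065881394797
```

View pics/s4.png

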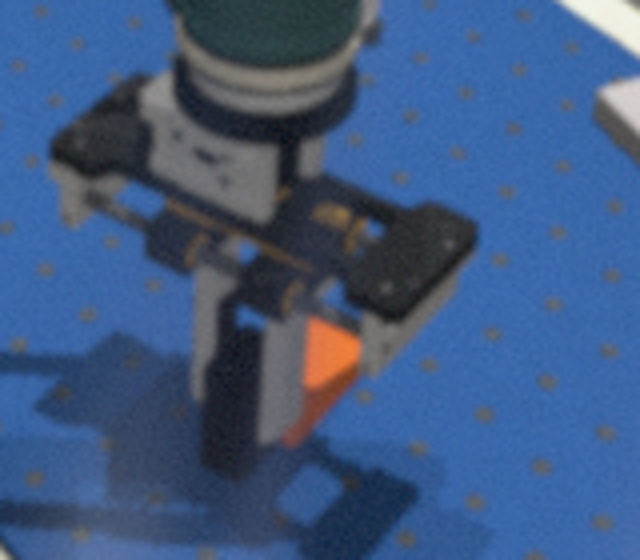

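View pics/t4.png

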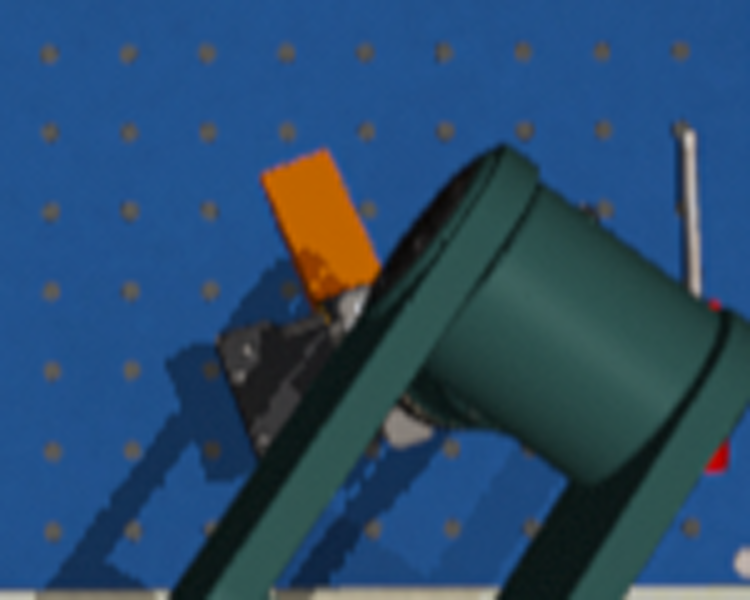

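```bash
cat >> h.py <<'E'
def intool(P):
    o=robot.get_obs(); p=np.array(o['tool_pos']); w=o['ee_rot'][2]; d=np.array(P)-p; c,s=np.cos(w),np.sin(w)
    return np.round(1e3*np.array([d[0]*c+d[1]*s,-d[2],-d[0]*s+d[1]*c]),1)
E
python3 - <<'E'
from h import *
t=robot.snapshot('top')
T=lambda x,y:((x+.5)/5-.5+330,(y+.5)/5-.5+190)
a,b=[plane(t,T(*p),.018) for p in [(262,178),(328,150)]]
m=(a+b)/2; print(a,b,m,intool(a),intool(b),intool(m))
togo(.6167,-.148,.0325,-.239)
E
```

```text
[ 0.52323188 -0.2060635   0.018     ] [ 0.53716268 -0.23946886  0.018     ] [ 0.53019728 -0.22276618  0.018     ] [-18.4  14.4  99.1] [ 17.8  14.4 100.9] [ -0.3  14.4 100. ]
t 4.0 pos [ 0.4361 -0.2568  0.0324] rot [-1.571 -0.    -1.227] F [ 0.  -0.3 -0.3] w 0.0239
delta mm [-4.150e+01 -1.000e-01  2.067e+02] yaw -0.9880103996101193
```

```bash
python3 -m handwheel '[{"delta_pos":[-3,0,15],"yaw":-0.07},{"delta_pos":[-6,0,32],"yaw":-0.15},{"delta_pos":[-10,0,50],"yaw":-0.24},{"delta_pos":[-14,0,69],"yaw":-0.33},{"delta_pos":[-18,0,89],"yaw":-0.43},{"delta_pos":[-22,0,109],"yaw":-0.53},{"delta_pos":[-26,0,129],"yaw":-0.62},{"delta_pos":[-30,0,150],"yaw":-0.71},{"delta_pos":[-34,0,170],"yaw":-0.81},{"delta_pos":[-38,0,190],"yaw":-0.91},{"delta_pos":[-41,0,204],"yaw":-0.98},{"delta_pos":[-41,0,206],"yaw":-0.988}]'
python3 - <<'E'
from h import *
togo(.6167,-.148,.0325,-.239)
s=robot.snapshot('side');t=robot.snapshot('top')
crop(s,320,150,130,150,4,'s5.png');crop(t,250,130,150,120,5,'t5.png')
E
```

```text
time: 5.2
tool_pos: [0.6173, -0.1475, 0.0325]
ee_rot: [-1.57, -0.0, -0.237]
wrist_force: [-0.2, 1.0, 1.4]
width: 0.0237
t 5.2 pos [ 0.6173 -0.1475  0.0325] rot [-1.57  -0.    -0.237] F [-0.2  1.   1.4] w 0.0237
delta mm [-0.5 -0.  -0.6] yaw 0.0018442700700131986
```

View pics/s5.png

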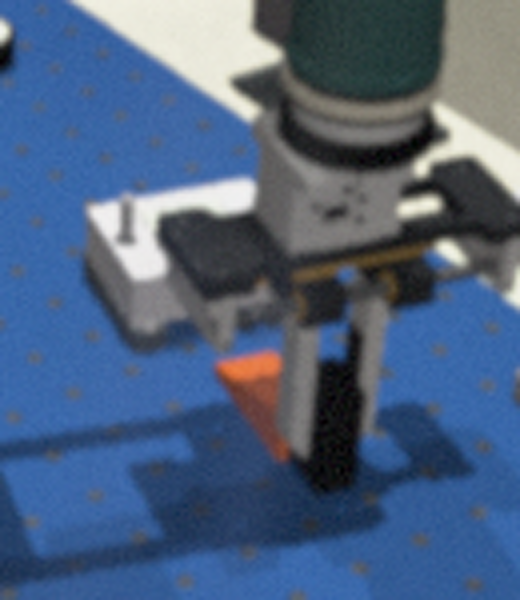

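View pics/t5.png

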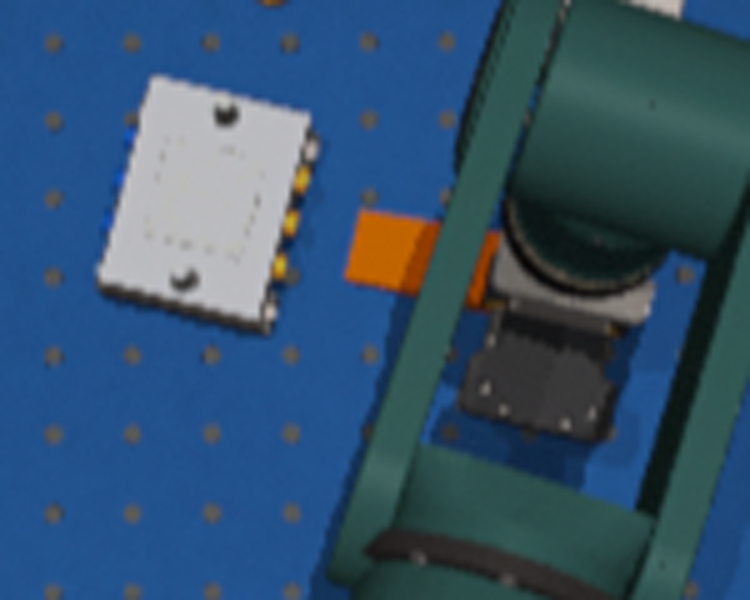

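```bash
python3 - <<'E'
from h import *
t=robot.snapshot('top')
T=lambda x,y:((x+.5)/5-.5+250,(y+.5)/5-.5+130)
a,b=[plane(t,T(*p),.018) for p in [(358,209),(344,279)]]
print(intool(a),intool(b),intool((a+b)/2), (a+b)/2)
P=[plane(t,T(*p),.062) for p in [(152,75),(313,113),(269,323),(98,284)]]
for p in P: print('block',intool(p))
print(sum(P)/4,intool(sum(P)/4))
E
```

```text
[ 20.2  14.5 101.8] [-16.   14.5 100.4] [  2.1  14.5 101.1] [ 0.6424433  -0.05073276  0.018     ]
block [ 52.4 -29.5 213.5]
block [ 52.5 -29.5 132.8]
block [-52.7 -29.5 129.6]
block [-53.5 -29.5 214.7]
[0.65710716 0.019335   0.062     ] [ -0.3 -29.5 172.7]
```

```bash
python3 -m handwheel '[{"delta_pos":[-1,0,8],"yaw":0},{"delta_pos":[-1,0,18],"yaw":0},{"delta_pos":[-1,0,28],"yaw":0},{"delta_pos":[-1,0,38],"yaw":0},{"delta_pos":[-1,0,48],"yaw":0},{"delta_pos":[-1,0,55],"yaw":0},{"delta_pos":[-1,0,58],"yaw":0},{"delta_pos":[-1,0,58],"yaw":0}]'
python3 - <<'E'
from h import *
s=robot.snapshot('side');t=robot.snapshot('top')
crop(s,320,150,130,130,4,'s6.png');crop(t,250,130,150,120,5,'t6.png')
E
```

```text
time: 6.15
tool_pos: [0.6293, -0.0908, 0.0325]
ee_rot: [-1.569, 0.0, -0.238]
wrist_force: [0.9, 1.6, 0.9]
width: 0.0236
```

View pics/s6.png

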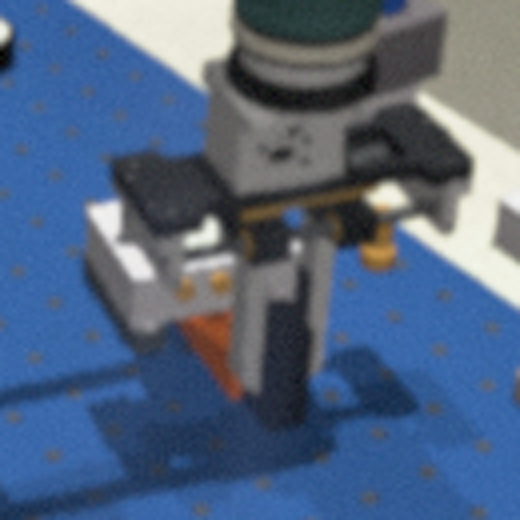

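View pics/t6.png

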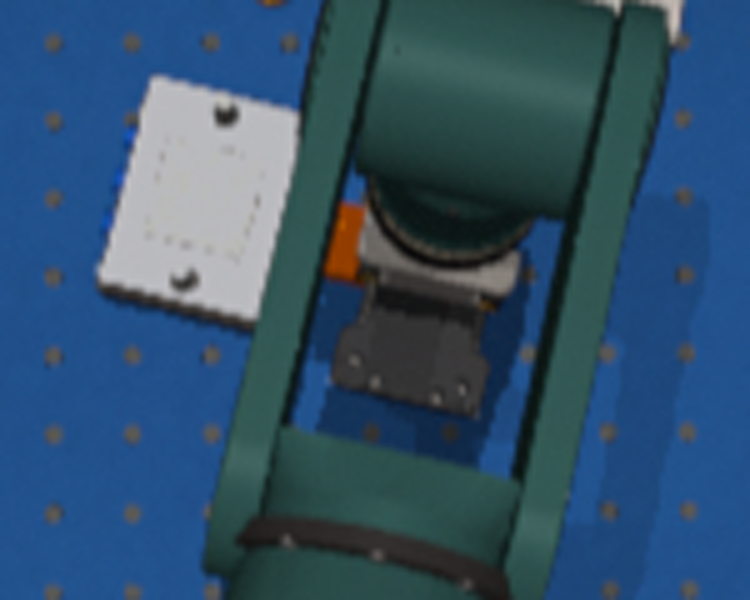

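```bash
python3 -m handwheel '[{"delta_pos":[0,0,2],"yaw":0},{"delta_pos":[0,0,3],"yaw":0},{"delta_pos":[0,0,4],"yaw":0},{"delta_pos":[0,0,5],"yaw":0},{"delta_pos":[0,0,5],"yaw":0}]'; python3 -m handwheel '[{"delta_pos":[0,0,2],"yaw":0},{"delta_pos":[0,0,4],"yaw":0},{"delta_pos":[0,0,5],"yaw":0},{"delta_pos":[0,0,5],"yaw":0}]'; python3 -m handwheel '[{"delta_pos":[0,0,2],"yaw":0},{"delta_pos":[0,0,4],"yaw":0},{"delta_pos":[0,0,5],"yaw":0},{"delta_pos":[0,0,5],"yaw":0}]'
python3 - <<'E'
from h import *
s=robot.snapshot('side')
crop(s,320,150,130,130,4,'s7.png')
a=cv2.imread('pics/s6.png')[180:350,70:180];b=cv2.imread('pics/s7.png')[180:350,70:180]
cv2.imwrite('pics/c7.png',cv2.resize(np.hstack([a,b]),None,fx=3,fy=3))
E
```

```text
time: 6.75
tool_pos: [0.6302, -0.0873, 0.0325]
ee_rot: [-1.571, -0.0, -0.239]
wrist_force: [0.2, -0.9, 1.2]
width: 0.0239
time: 7.15
tool_pos: [0.6315, -0.082, 0.0325]
ee_rot: [-1.571, -0.0, -0.239]
wrist_force: [-0.2, -0.9, 1.6]
width: 0.0237
time: 7.55
tool_pos: [0.6317, -0.0813, 0.033]
ee_rot: [-1.578, 0.0, -0.24]
wrist_force: [-3.9, -10.0, 3.6]
width: 0.0236
```

View pics/c7.png

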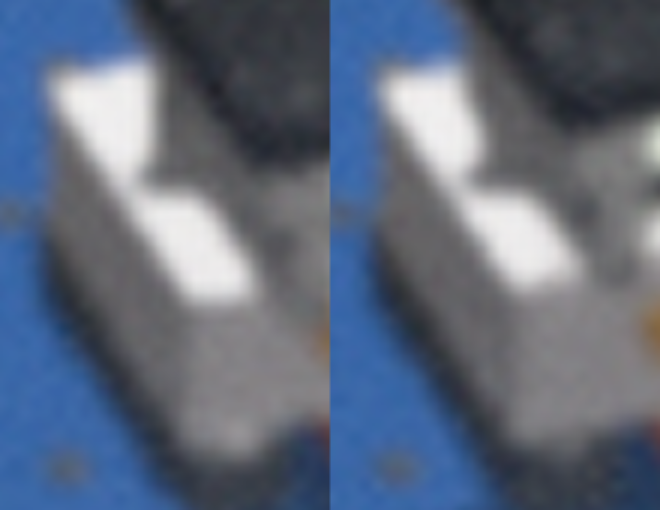

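```bash
cat >> h.py <<'E'
def lift(n=4):
    # front-left lower corner area of block, side view, columns; edge rows by max gradient
    ims=[robot.snapshot('side') for _ in range(n)]; s=ims[0]
    im=np.mean([cv2.cvtColor(i['image'],cv2.COLOR_RGB2GRAY).astype(float) for i in ims],0)
    u=np.array([.237,.9715]);v=np.array([-.9715,.237]);c=np.array([.6573,.0193])
    out=[]
    for lat in (.040,.043,.046):
        p=c-.04*u+lat*v
        rows=[]
        for z in np.arange(.020,.075,.0005):
            q=proj(s,[p[0],p[1],z]); rows.append(cv2.remap(im.astype(np.float32),np.float32([[q[0]]]),np.float32([[q[1]]]),cv2.INTER_LINEAR)[0,0])
        g=np.gradient(cv2.GaussianBlur(np.array(rows)[:,None],(1,5),0)[:,0]); zz=np.arange(.020,.075,.0005)
        lo=(zz>.022)&(zz<.045); hi=(zz>.052)
        def pk(m):
            gg=np.where(m,np.maximum(g,0),0); k=gg.argmax(); w=slice(max(k-4,0),k+5); return (gg[w]*zz[w]).sum()/gg[w].sum()
        out.append([1e3*pk(lo),1e3*pk(hi)])
    print('edges mm (low,top):',np.round(out,1).tolist(),'mean',np.round(np.mean(out,0),1)); return s
E
python3 - <<'E'
from h import *
import pickle
lift()
t,s=pickle.load(open('snap0.pkl','rb'))
class R: 
    snapshot=staticmethod(lambda n:s)
import h; h.robot=R; h.lift(1)
E
```

```text
edges mm (low,top): [[29.1, 70.8], [30.4, 64.5], [25.5, 66.0]] mean [28.4 67.1]
edges mm (low,top): [[26.4, 62.0], [24.0, 62.8], [24.9, 61.2]] mean [25.1 62. ]
```

```bash
cat >> h.py <<'E'
def prof(im,s,al,lat,zz):
    u=np.array([.237,.9715]);v=np.array([-.9715,.237]);c=np.array([.6573,.0193])
    p=c+al*u+lat*v; q=np.float32([proj(s,[p[0],p[1],z]) for z in zz])
    return cv2.remap(im,q[:,0:1].copy(),q[:,1:2].copy(),cv2.INTER_CUBIC)[:,0]
def lift2(n=5):
    import pickle
    t0,s0=pickle.load(open('snap0.pkl','rb')); im0=cv2.cvtColor(s0['image'],cv2.COLOR_RGB2GRAY).astype(np.float32)
    L=[robot.snapshot('side') for _ in range(n)]
    im=np.mean([cv2.cvtColor(i['image'],cv2.COLOR_RGB2GRAY).astype(np.float32) for i in L],0).astype(np.float32)
    z=np.arange(.0,.09,.0005)
    for nm,pts,lo,hi in [('top-left',[(a,.052) for a in np.arange(-.036,.037,.006)],.050,.072),('low-left',[(a,.052) for a in np.arange(-.036,.037,.006)],.018,.042),('low-front',[(-.04,b) for b in np.arange(.036,.051,.003)],.018,.042)]:
        r=[]
        for a,b in pts:
            A=prof(im0,s0,a,b,z);B=prof(im,s0,a,b,z); k=np.where((z>=lo)&(z<=hi))[0]; best=[]
            for sh in range(-8,25):
                kk=k+sh; kk=kk[(kk>=0)]; best.append(np.corrcoef(A[k][-len(kk):],B[kk])[0,1])
            j=int(np.argmax(best)); r.append(((j-8)*.5,round(best[j],2)))
        print(nm,'median',np.median([x[0] for x in r if x[1]>.9]),[x[0] for x in r if x[1]>.9],[x[1] for x in r])
E
python3 -c "
from h import *
lift2(); togo(.6364,-.0692,.0325,-.239)"
```

```text
top-left median 0.0 [3.0, 2.5, 0.5, 0.0, 0.0, 0.0, -0.5, 1.0, 0.5, 0.0, 0.0, 0.0, 0.0] [np.float64(1.0), np.float64(1.0), np.float64(1.0), np.float64(1.0), np.float64(1.0), np.float64(1.0), np.float64(1.0), np.float64(1.0), np.float64(1.0), np.float64(1.0), np.float64(1.0), np.float64(1.0), np.float64(1.0)]
low-left median 0.5 [2.0, 0.5, -2.0, 0.0, 0.0, -1.0, 0.5, 4.0, -2.0, 0.0, 1.5, 0.5, 0.5] [np.float64(0.99), np.float64(1.0), np.float64(0.99), np.float64(1.0), np.float64(0.97), np.float64(0.99), np.float64(0.99), np.float64(0.99), np.float64(0.99), np.float64(1.0), np.float64(0.99), np.float64(1.0), np.float64(0.99)]
low-front median 3.0 [0.5, 2.5, 5.0, 6.5, 3.0] [np.float64(1.0), np.float64(0.99), np.float64(1.0), np.float64(0.98), np.float64(0.98)]
t 8.05 pos [ 0.6317 -0.0813  0.033 ] rot [-1.577  0.    -0.24 ] F [-3.  -9.6  2.4] w 0.0238
delta mm [ 1.7  0.5 12.9] yaw -0.001362431321833224
```

```bash
python3 -m handwheel '[{"delta_pos":[0,0,1],"yaw":0},{"delta_pos":[0,0,2],"yaw":0},{"delta_pos":[0,0,3],"yaw":0},{"delta_pos":[0,0,3],"yaw":0}]'; python3 -m handwheel '[{"delta_pos":[0,0,1],"yaw":0},{"delta_pos":[0,0,2],"yaw":0},{"delta_pos":[0,0,3],"yaw":0},{"delta_pos":[0,0,3],"yaw":0}]'; python3 -m handwheel '[{"delta_pos":[0,0,1],"yaw":0},{"delta_pos":[0,0,2],"yaw":0},{"delta_pos":[0,0,3],"yaw":0},{"delta_pos":[0,0,3],"yaw":0}]'
python3 -c "
from h import *
lift2(); togo(.6364,-.0692,.0325,-.239)
s=robot.snapshot('side')
crop(s,320,150,130,130,4,'s8.png')"
```

```text
time: 8.45
tool_pos: [0.6322, -0.0801, 0.0333]
ee_rot: [-1.58, -0.0, -0.241]
wrist_force: [-4.6, -13.8, 3.9]
width: 0.0239
time: 8.85
tool_pos: [0.6332, -0.0772, 0.0333]
ee_rot: [-1.58, -0.001, -0.241]
wrist_force: [-3.6, -13.4, 2.7]
width: 0.0241
time: 9.25
tool_pos: [0.6341, -0.0742, 0.0332]
ee_rot: [-1.58, -0.001, -0.241]
wrist_force: [-3.2, -12.5, 2.9]
width: 0.0239
top-left median 2.5 [9.5, 8.5, 5.5, 3.5, 2.5, 2.5, 2.5, 2.0, 2.5, 2.5, 2.5, 2.5, 2.0] [np.float64(0.97), np.float64(0.96), np.float64(0.97), np.float64(1.0), np.float64(1.0), np.float64(1.0), np.float64(0.99), np.float64(1.0), np.float64(1.0), np.float64(1.0), np.float64(1.0), np.float64(1.0), np.float64(1.0)]
low-left median 3.0 [5.0, 3.5, 0.0, 4.5, 8.0, 2.5, 2.0, 2.5, -1.5, 1.5, 4.5, 3.0, 3.5] [np.float64(0.99), np.float64(1.0), np.float64(0.99), np.float64(0.99), np.float64(0.96), np.float64(0.99), np.float64(0.99), np.float64(0.98), np.float64(1.0), np.float64(1.0), np.float64(1.0), np.float64(0.99), np.float64(0.99)]
low-front median 5.5 [3.0, 5.5, 8.5, 8.0, 5.5] [np.float64(0.99), np.float64(0.99), np.float64(1.0), np.float64(0.99), np.float64(0.98)]
t 9.5 pos [ 0.634  -0.0742  0.0332] rot [-1.58e+00 -1.00e-03 -2.41e-01] F [ -3.2 -12.2   2.1] w 0.0239
delta mm [1.1 0.7 5.4] yaw -0.0021780606249759416
```

View pics/s8.png

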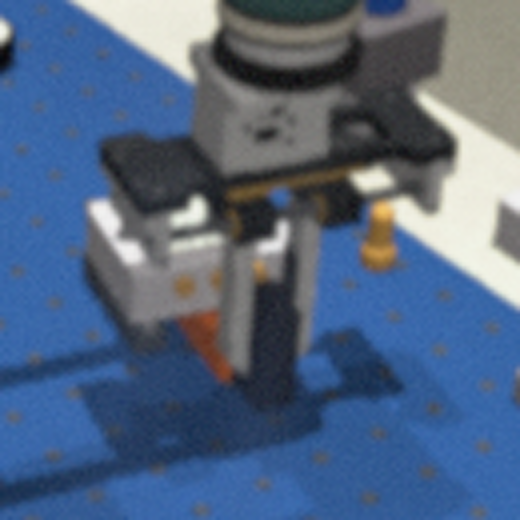

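```bash
python3 -m handwheel '[{"delta_pos":[0,1,1],"yaw":0},{"delta_pos":[0,2,2],"yaw":0},{"delta_pos":[0,2,3],"yaw":0},{"delta_pos":[0,2,4],"yaw":0},{"delta_pos":[0,2,5],"yaw":0},{"delta_pos":[0,2,5],"yaw":0}]'
python3 -c "
from h import *
lift2(); togo(.6364,-.0692,.0325,-.239)"
```

```text
time: 10.15
tool_pos: [0.6359, -0.07, 0.0326]
ee_rot: [-1.58, -0.003, -0.241]
wrist_force: [-4.3, -13.8, 6.4]
width: 0.0241
top-left median 3.5 [2.5, 6.5, 4.5, 4.0, 3.5, 4.5, 2.5, 3.5, 3.5, 3.5, 3.5, 3.5] [np.float64(0.99), np.float64(0.82), np.float64(0.91), np.float64(0.98), np.float64(0.99), np.float64(0.99), np.float64(0.98), np.float64(1.0), np.float64(1.0), np.float64(1.0), np.float64(1.0), np.float64(1.0), np.float64(1.0)]
low-left median 4.0 [5.0, 4.0, 2.5, 6.5, 8.5, 3.5, 6.0, 3.5, 1.5, 2.0, 2.0, 6.0, 4.0] [np.float64(0.99), np.float64(1.0), np.float64(0.99), np.float64(0.99), np.float64(0.98), np.float64(0.99), np.float64(0.99), np.float64(0.98), np.float64(0.99), np.float64(0.99), np.float64(0.99), np.float64(1.0), np.float64(0.98)]
low-front median 9.0 [4.5, 6.0, 9.0, 10.5, 9.0] [np.float64(1.0), np.float64(0.99), np.float64(0.99), np.float64(0.99), np.float64(0.98)]
t 10.4 pos [ 0.6359 -0.07    0.0326] rot [-1.58  -0.003 -0.241] F [ -2.7 -13.8   5.9] w 0.024
delta mm [0.3 0.1 0.9] yaw -0.0023266429718575843
```

```bash
python3 -m handwheel '[{"delta_pos":[0,0,1],"yaw":0},{"delta_pos":[0,0,2],"yaw":0},{"delta_pos":[0,0,3],"yaw":0},{"delta_pos":[0,0,3],"yaw":0},{"delta_pos":[0,0,3],"yaw":0}]'
python3 -c "
from h import *
lift2(); togo(.6364,-.0692,.0325,-.239)
s=robot.snapshot('side');t=robot.snapshot('top')
crop(s,320,150,130,130,4,'s9.png');crop(t,250,130,150,120,5,'t9.png')"
```

```text
time: 10.9
tool_pos: [0.6368, -0.0671, 0.0326]
ee_rot: [-1.58, -0.004, -0.241]
wrist_force: [-3.5, -14.0, 5.7]
width: 0.0239
top-left median 4.5 [3.5, 6.0, 5.0, 4.5, 4.5, 3.0, 4.5, 3.5, 4.5, 4.5, 4.5] [np.float64(1.0), np.float64(0.86), np.float64(0.88), np.float64(0.95), np.float64(0.99), np.float64(0.99), np.float64(0.98), np.float64(1.0), np.float64(1.0), np.float64(1.0), np.float64(1.0), np.float64(1.0), np.float64(1.0)]
low-left median 5.0 [6.5, 5.5, 2.5, 3.5, 11.5, 5.0, 8.5, 6.5, 3.0, 5.5, 3.5, 2.5, 3.0] [np.float64(0.99), np.float64(1.0), np.float64(1.0), np.float64(0.98), np.float64(0.97), np.float64(0.99), np.float64(0.99), np.float64(0.99), np.float64(0.99), np.float64(0.99), np.float64(1.0), np.float64(1.0), np.float64(0.97)]
low-front median 9.5 [5.5, 8.0, 11.0, 11.0, 9.5] [np.float64(0.99), np.float64(0.99), np.float64(0.99), np.float64(0.99), np.float64(0.99)]
t 11.15 pos [ 0.6368 -0.0671  0.0326] rot [-1.58  -0.004 -0.241] F [ -3.5 -14.3   4.8] w 0.0236
delta mm [ 0.1  0.1 -2.1] yaw -0.002461936333051362
```

View pics/s9.png

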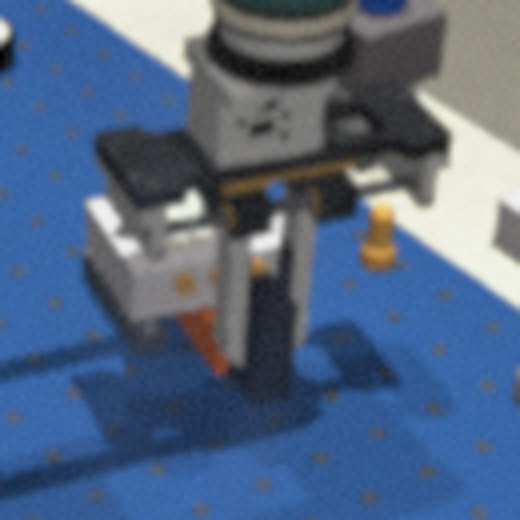

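View pics/t9.png

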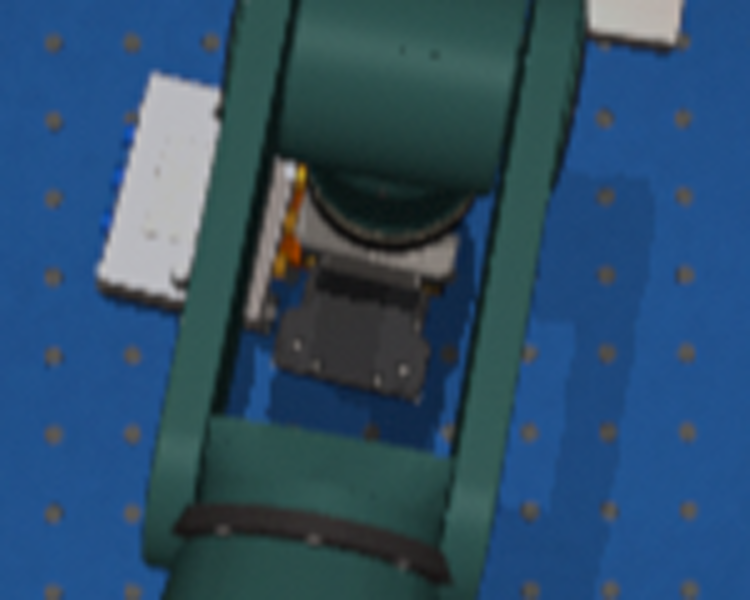

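```bash
python3 -m handwheel '[{"delta_pos":[0,0,0],"yaw":0},{"delta_pos":[0,0,0],"yaw":0},{"delta_pos":[0,0,0],"yaw":0},{"delta_pos":[0,0,0],"yaw":0},{"delta_pos":[0,0,0],"yaw":0},{"delta_pos":[0,0,0],"yaw":0},{"delta_pos":[0,0,0],"yaw":0},{"delta_pos":[0,0,0],"yaw":0},{"delta_pos":[0,0,0],"yaw":0},{"delta_pos":[0,0,0],"yaw":0}]'
python3 -c "
from h import *
lift2(8)
t=robot.snapshot('top');cv2.imwrite('pics/t10.png',t['image'][:,:,::-1])"
```

```text
time: 12.25
tool_pos: [0.6368, -0.0671, 0.0326]
ee_rot: [-1.58, -0.003, -0.241]
wrist_force: [-3.2, -13.8, 6.4]
width: 0.024
top-left median 4.5 [4.0, 6.5, 5.0, 4.5, 4.5, 3.0, 4.5, 4.0, 4.5, 4.5, 4.5] [np.float64(1.0), np.float64(0.87), np.float64(0.88), np.float64(0.95), np.float64(0.99), np.float64(0.99), np.float64(0.97), np.float64(0.99), np.float64(1.0), np.float64(1.0), np.float64(1.0), np.float64(0.99), np.float64(1.0)]
low-left median 5.5 [6.5, 5.5, 2.5, 3.5, 11.5, 5.5, 7.0, 6.0, 2.0, 5.5, 3.5, 2.5, 3.0] [np.float64(0.99), np.float64(1.0), np.float64(0.99), np.float64(0.98), np.float64(0.97), np.float64(0.99), np.float64(0.99), np.float64(0.99), np.float64(1.0), np.float64(0.99), np.float64(0.99), np.float64(1.0), np.float64(0.97)]
low-front median 10.0 [5.5, 8.0, 11.0, 10.5, 10.0] [np.float64(0.99), np.float64(0.99), np.float64(1.0), np.float64(0.99), np.float64(0.99)]
```

View pics/t10.png

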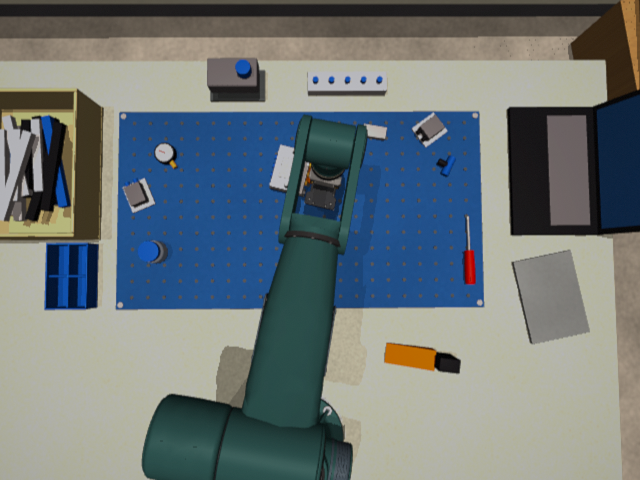

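```bash
python3 -c "
from bench import robot
print(robot.close_job())"
```

```text
the job is handed in; nothing more can be done
None
```

I took the smaller orange wedge on the panel by its black grip and slid it to the mouth. I then pushed it between the rails until the valve block stood about 5 mm above them. I handed the job in at about 13 s with the gripper still closed on the grip. The interface gave no verdict.

**Lift:** The side camera showed 4.5 mm at the block's top edge and 5 to 5.5 mm at its lower left edge. The distance pushed implies about 5.4 mm. The block held steady over a further second of waiting.

**Forces and grip:** The push settled at about 14 N, with about 6 N upward on the tool. The opening stayed at 24 mm, which matches the grip's width.

**Other things:** In the last top view the bystanders are where they were. The arm hides part of the block there. I saw no contact between the gripper and the block.

**What disagreed:**
- The image check on the block's front lower edge read up to 10 mm. I set it aside because the gripper's shadow falls there and it already read about 3 mm when the block had hardly risen.
- The tool leaned about 0.5° under the push, and at first the fingertips rose just under 1 mm. I pressed down 2 mm, which brought their height back to within about 0.2 mm of where it was before the push. The slight lean remained, and I did not measure the wedge's flatness directly.

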